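# Lock a pulley hub on its D-shaft

## Robot

A 6-joint arm with a two-finger parallel gripper is mounted at the origin on a cart in front of the work surface, level with it; the furniture and walls round the work are solid. World frame = base frame: x ahead of the robot, y to its left, z up, the work surface at z = 0. Lengths are in m, angles in degrees, forces in N, time in s.
With the tool pointing down it reaches from about 0.425 to 0.95 m from the base axis. Payload 14.7 kg.
Tool frame: the origin (TCP) lies midway between the tips of the shut fingers; the grasp point (between the pads) lies 19 mm behind it; z points along the fingers, y is the line along which they close (so a half turn about z gives the same grasp; the last joint's range is limited). The gripper opens to 85 mm and grips with 20 to 120 N. Pads are 22 mm wide; open, the fingers measure 114 mm over their backs; the gripper's body (76 mm by 85 mm) begins 54 mm behind the grasp point. The pads swing forward as they close: fully open they stand 13 mm farther back than shut.
Start: joints at [-71.597, 27.513, 91.461, -0, 61.026, -2.67], TCP at [0.234, -0.607, 0.231] pointing down, gripper open.
Joint ranges: [-157.49, 157.49], [-46.99, 117.5], [13.45, 153.17], [-89.5, 269.5], [5.16, 153.95], [-167.48, 167.48]. Speed limits (degrees/s): [108.29, 108.29, 136.94, 172.46, 172.46, 172.46].

## Interface

Orientations are given as [roll, pitch, yaw] about the fixed x, y, z axes, in that order (R = Rz(yaw) Ry(pitch) Rx(roll)).
In Python, from cell import manip gives the robot as it stands.
- The arm moves only by the tool step_arm, never from a script. Its argument "increments" is text: rows parted by semicolons, each of 7 numbers parted by spaces: the turn, a rotation vector about the tool's x, y, z in rad, then the shift along the tool's x, y, z in mm, then the opening, from 0 (shut) to 1 (fully open). In form: ax ay az x y z claw; .... A call has 1 to 8 rows; each row is the pose to reach, as a shift and turn from the pose commanded when the call began, along the tool's axes at that moment; what a row does not reach only later rows make up. A row lasts 1/10 s, in which the tool goes at most 50 mm and 8.59 degrees, less where a joint would pass 70% of its speed; a pose out of reach is approached as far as the arm can. A call with a gripper value outside its range is refused whole. The fingers move at their own pace and stop on an object; "force" is the grip in N (left out, the last holds). Time passes only in rows, so rows that repeat a pose let the fingers close. It gives the time, the measured TCP pose, the force, the opening and the grip force at its end, in the units of the state.
- manip.state(): the state, without advancing time (a new reading comes with each control period).
- manip.snapshot(name): name is "scene" or "top" or "wrist"; returns a dict with "frame" (480x640x3 uint8, red, green, blue), "range_z" (480x640 float32, m along the optical axis (not along the pixel's ray), 0 where there is no reading), "camera_matrix" (3x3 intrinsics, pixels), "R" (3x3) and "t" (3): a world point X has camera coordinates R X + t; the wrist camera has in their place "hand_eye" (4x4, takes a point from camera to tool coordinates, whose origin is the TCP and whose axes are the flange's). Camera axes: x right, y down, z forward; pixel columns grow to the right and rows downward; lengths in m; the calibration is good to about 2 mm. A picture is of the moment at which its call begins: read the wrist's pose just before it.
- manip.finish_job(): hands the job in; it is judged then, once.
Trained networks look in a picture, given as the dict that the camera call returned (one of the last four; its "shot" number tells which), for a name from the list of things; names that differ only in an ending like _2 or _b are one class to them, and where a whole thing is asked for, a point or a joint stands for the part that bears it (a point fixed in the world has none). Each returns a list of dicts, best first, with "score" (0 to 1); they miss things now and then, are a little off and sometimes report something else, mostly with a low value. They report only what shows in the picture. A call takes as long as a camera call. They do not tell look-alikes from the thing itself.
- manip.find_in(name, picture): "box" ([left, top, width, height] in pixels, round what is visible of it).
- manip.regions_of(name, picture): "pixels" (480x640 bool, what is visible of it) and "box" ([left, top, width, height] in pixels, round what is visible of it).
- manip.spot_point(name, picture): "point" ([column, row] in pixels: a listed point, or the origin of a listed thing).
The state is a dict: "t": time; "joints": joint angles; "joint_velocities": joint speeds; "effort": joint torques, N m; "position": TCP position; "orientation": TCP orientation; "ft_force": force on the tool from outside, world axes, zero at the start; "torque": the same for the moment, N m; "opening": finger opening in m; "gripper_force": force on a finger pad.
Only numpy, scipy, OpenCV 4.12 (cv2) and the standard library are available. Lean on these libraries where they do the work, as an engineer would, in place of code of your own. Each camera call takes 0.05 s, during which the arm holds its last target. There are 200 camera calls.

## Task

Turn the crank until the flat of the shaft faces straight up at the setscrew of the hub. Then take the T-handle hex key out of its block, put it fully into the setscrew and tighten the screw clockwise onto the flat, with a gentle hand: snug at about 0.2 N m, without overtightening it. Let go and leave the key standing in the screw, the crank still straight up and the other things on the bench undisturbed.

Things in the scene. Friction and masses are not known exactly. Their poses are not given: they have to be found in the camera images.
- fixture: Fixed assembly fixture: aluminium base plate 110 x 130 x 10 mm with two grey bearing posts (tops 76 mm above the bench). Origin at the centre of the plate's underside on the bench. A horizontal shaft runs along its y axis, axis 55 mm above the bench.
- crank (a joint): Angle (rad) of the shaft with its crank. 0: the crank arm and the shaft's flat point straight up, the flat squarely facing the setscrew. Positive: the crank leans towards the fixture's +x (it turns about the fixture's +y). Stays where it is left; friction about 0.05 N m.
- crank_knob (a point): Centre of the red crank handle, a cylinder 14 mm in diameter and 32 mm long parallel to the shaft, on the -y end of the fixture, 45 mm from the shaft's axis (fixture x = 45 sin(angle), y = -74, height 55 + 45 cos(angle) mm). The handle does not spin on the arm; the arm, 8 mm thick, meets its inner end.
- shaft: Steel D-shaft, 24 mm in diameter with a flat 9.5 mm from the axis along its whole length (the free +y end shows the D section). Turns rigidly with the crank. Origin on the axis, its z points out of the flat.
- hub: Aluminium pulley hub held still on the fixture, 56 mm in diameter over its flanges, with an upright round boss on top (35 mm in diameter), over the middle of the fixture. Origin on the boss's vertical axis, 86 mm below the boss's top. Its height differs by up to 1.8 mm from start to start.
- setscrew: Vertical setscrew in the boss. Origin at the centre of the mouth of its hexagonal socket (12.6 mm across flats, 10 mm deep); z up; two of the socket's flats face its +x and -x. Turning it clockwise from above drives it down 4 mm per rad on a fast thread, with about 0.1 N m while free. It stays where it is left.
- hexkey: T-handle hex key, about 110 g, standing tip down in a hole of the key block. Hexagonal steel shank 12 mm across flats with a 3 mm tapered tip. Origin at the tip; z up along the shank to the handle; the red cross bar (80 x 16 x 18 mm) lies along its x.
- hexkey_bar (a point): Centre of the key's cross bar, 80 mm above the tip.
- key_stand: Fixed blue block 56 x 56 x 45 mm with a round hole of 16 mm, 35 mm deep, in its top; the key stands in it with its tip 10 mm above the bench. Origin at the centre of its underside.
- module_box: Small black carton, 75 x 74 x 32 mm; leave alone. Origin at the centre of its underside.
- cell_9v: 9 V block cell, 52 x 27 x 18 mm, lying; leave alone. Origin at the centre of its underside.
- screwdriver_black: Black-handled screwdriver, 180 mm, lying along its y; leave alone. Origin under its middle.
- boss_top (a point): Centre of the boss's top, about 96 mm above the bench. A 45-degree conical mouth 26 mm wide leads down into a round guide of 15 mm; the setscrew sits in it, its socket's mouth about 11 mm below this point.
- setscrew_tip (a point): The screw's tip, 18 mm below its socket's mouth. It meets the flat after about 0.7 to 1.15 rad of the screw's turn (not the same each time); from there the torque on the key climbs from about 0.1 to 0.3 N m within a further 0.25 rad: about 0.2 is right, under 0.15 loose, over 0.28 overtightened. If the flat does not face it, it stops early on the round of the shaft.
- hexkey_hex (a point): A point in the shank 10 mm above the tip, where it fits the socket. Two of the shank's six flats face the key's +x and -x, so the key goes in when its x axis and the setscrew's x axis differ by a multiple of 60 degrees (about 7 degrees of play either way).
Things that resemble listed ones, but are neither listed nor needed, are in the scene too. Several things have the shape of the hexkey; the one meant has the colours described above.

How it is judged:
By the outcome, as a careful person would: the job done as asked, in the order asked, and still so for the second after the job is handed in, with the robot touching nothing.
It also fails if it takes over 72 s, if anything falls off the work surface, if the arm or the gripper's body presses on something with over 40 N, if the wrist force passes 120 N, or if a joint passes its speed limit or range.

## Working session

There is one attempt and no reset: what is moved stays moved. The work goes in short steps, Python scripts to look and compute and a tool call to move; the robot and the scene stay as the last step left them, time stands still between calls to the robot, and variables do not carry over. Pictures are saved under pics/ and viewed, at most 11 in all, crops included, and the job is handed in when it is done.

Besides the shell and the picture viewer there is one more tool, called after ">>>" by a JSON object that holds its "fn" and its "kwargs", one argument or row to a line. step_arm: Moves the arm, as the interface text tells. Its arguments: {"type":"object","properties":{"increments":{"type":"string"},"force":{"type":"number"}},"required":["increments"]}

```bash
mkdir -p pics
cat > h.py <<'E'
import numpy as np, cv2
from scipy.spatial.transform import Rotation as Ro
from cell import manip
def T():
    s=manip.state(); M=np.eye(4); M[:3,:3]=Ro.from_euler('xyz',s['orientation'],degrees=True).as_matrix(); M[:3,3]=s['position']; return M,s
def snap(n):
    M,s=T(); p=manip.snapshot(n)
    if n=='wrist': p['c2w']=M@np.array(p['hand_eye'])
    else:
        W=np.eye(4); W[:3,:3]=np.array(p['R']); W[:3,3]=p['t']; p['c2w']=np.linalg.inv(W)
    return p
def cloud(p):
    K=np.array(p['camera_matrix']); d=p['range_z']; v,u=np.mgrid[:480,:640]
    c=np.stack([(u-K[0,2])/K[0,0]*d,(v-K[1,2])/K[1,1]*d,d],-1)
    X=c@p['c2w'][:3,:3].T+p['c2w'][:3,3]; X[d==0]=np.nan; return X
def at_z(p,uv,z):
    K=np.array(p['camera_matrix']); r=p['c2w'][:3,:3]@np.linalg.solve(K,[uv[0],uv[1],1.]); o=p['c2w'][:3,3]
    return o+r*(z-o[2])/r[2]
def proj(p,X):
    W=np.linalg.inv(p['c2w']); c=W[:3,:3]@np.asarray(X)+W[:3,3]; q=np.array(p['camera_matrix'])@c; return q[:2]/q[2]
def save(name,im,crop=None,f=1):
    if crop: x,y,w,h=crop; im=im[y:y+h,x:x+w]
    im=cv2.resize(im,None,fx=f,fy=f,interpolation=cv2.INTER_CUBIC); cv2.imwrite('pics/'+name+'.png',im[:,:,::-1])
E
python3 - <<'E'
from h import *
import time
print(manip.state())
out=[]
for n in('scene','top'):
    p=snap(n); out.append(p['frame']); X=cloud(p); print(n,p['c2w'][:3,3].round(3))
    for k in('hexkey','crank_knob','fixture','hub','key_stand'):
        for r in manip.regions_of(k,p)[:4]:
            m=r['pixels']; c=X[m]; z=c[:,2]; 
            print(k,round(r['score'],2),r['box'],np.nanmedian(c,0).round(3),'zmax',np.nanmax(z).round(3),p['frame'][m].mean(0).round())
    for k in('hexkey_bar','crank_knob','boss_top','setscrew','key_stand','fixture','hexkey'):
        for r in manip.spot_point(k,p)[:4]: print(k,round(r['score'],2),np.round(r['point'],1))
im=np.vstack(out); save('both',im,None,0.62); print(im.shape)
E
```

```text
{'t': 0.0, 'joints': array([-7.15988814e+01,  2.75501056e+01,  9.14939668e+01, -7.41446122e-04,
        6.10270347e+01, -2.66912532e+00]), 'joint_velocities': array([-0.00393105, -0.03061162,  0.03484114, -0.07982141, -0.10776548,
       -0.02970997]), 'effort': array([ 3.57917634e-03, -9.50645471e+01, -4.30182338e+01,  3.14283279e-04,
        1.21772595e-02, -9.95644109e-05]), 'position': array([ 0.23357451, -0.6061314 ,  0.23066815]), 'orientation': array([-1.79928940e+02, -2.66382496e-03,  2.10706018e+01]), 'ft_force': array([ 0.65473149,  0.75577278, -0.34078306]), 'torque': array([ 0.04534318, -0.01045116,  0.02651886]), 'gripper_force': 0.0, 'opening': 0.08530541015722548}
scene [0.143 0.78  0.92 ]
hexkey 0.9 [349.2, 299.6, 29.0, 44.6] [0.409 0.134 0.085] zmax 0.094 [186. 168.  82.]
hexkey 0.64 [288.5, 318.8, 40.9, 34.4] [0.475 0.223 0.096] zmax 0.104 [165.  74.  72.]
crank_knob 0.9 [333.4, 186.3, 45.7, 64.8] [ 0.545 -0.158  0.068] zmax 0.095 [139. 124. 123.]
fixture 0.87 [324.9, 192.0, 68.5, 79.0] [ 0.526 -0.072  0.012] zmax 0.095 [156. 156. 157.]
hub 0.56 [342.7, 205.0, 33.3,
[... 1000 characters left out ...]
.543 -0.154  0.068] zmax 0.097 [177. 150. 147.]
crank_knob 0.42 [334.6, 223.8, 82.7, 52.1] [ 0.534 -0.106  0.012] zmax 0.097 [204. 196. 196.]
hub 0.66 [357.5, 232.3, 26.6, 25.1] [ 0.532 -0.105  0.08 ] zmax 0.102 [204. 202. 204.]
hub 0.23 [335.6, 230.3, 83.7, 28.0] [ 0.543 -0.158  0.068] zmax 0.097 [176. 143. 141.]
key_stand 0.65 [200.0, 262.8, 34.4, 20.1] [0.476 0.207 0.044] zmax 0.097 [ 66. 105. 188.]
hexkey_bar 0.9 [212.7 272.2]
hexkey_bar 0.59 [288.7 335.1]
crank_knob 0.72 [413.8 230. ]
boss_top 0.95 [372.2 244. ]
key_stand 0.82 [221.3 277.3]
key_stand 0.71 [213.7 270.5]
fixture 0.65 [369.4 251.6]
fixture 0.36 [200.3 187.6]
hexkey 0.97 [264.5 308.8]
hexkey 0.62 [216.3 271.6]
(960, 640, 3)
```

View pics/both.png

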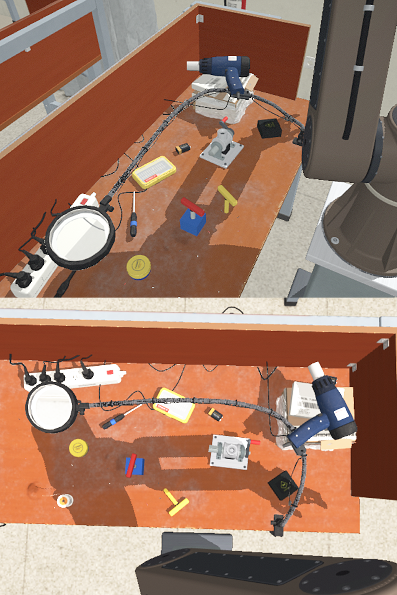

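Red-barred key in the blue block at scene (311,334) / top (213,272); yellow T-key lying at scene (365,314) / top (289,335). The red one fits the description (red bar, standing in the blue block). Next: confirm it in a crop, plus geometry.

Run:
```python
from h import *
p=snap('top'); q=snap('scene'); X=cloud(p); Y=cloud(q)
a=cv2.resize(p['frame'][215:300,330:430],(500,425),interpolation=2)
b=cv2.resize(p['frame'][240:300,190:250],(300,300),interpolation=2)
c=cv2.resize(q['frame'][170:290,310:410],(500,600),interpolation=2)[:,:]
im=np.zeros((600,800,3),np.uint8); im[:425,:500]=0
im[:255,:300]=cv2.resize(a,(300,255)); im[300:600,:300]=b; im[:,300:800]=c
save('crops',im)
f=p['frame'].astype(int)
red=(f[...,0]>130)&(f[...,1]<80)&(f[...,2]<90)
# key bar: red points high
for nm,P,fr in(('top',X,f),('scene',Y,q['frame'].astype(int))):
    m=(fr[...,0]>1.8*fr[...,1])&(fr[...,0]>1.8*fr[...,2])&(P[...,2]>0.06)&(P[...,2]<0.13)
    for t,lo,hi in(('bar',.1,.35),('knob',-.25,-.1)):
        mm=m&(P[...,1]>lo)&(P[...,1]<hi)&(P[...,0]>.4)&(P[...,0]<.65); c=P[mm]
        if len(c)<5: print(t,len(c)); continue
        r=cv2.minAreaRect((c[:,:2]*1000).astype(np.float32)); w,v=np.linalg.eigh(np.cov(c[:,:2].T))
        print(nm,t,len(c),c.mean(0).round(4),'z',np.percentile(c[:,2],[5,50,95]).round(3),r,'dir',np.degrees(np.arctan2(v[1,1],v[0,1])).round(1))
# high stuff
for lo in (.11,.15,.2,.3):
    m=(X[...,2]>lo)&(X[...,0]>.35)&(X[...,0]<.75)&(abs(X[...,1])<.45)
    c=X[m]
    h,_,_=np.histogram2d(c[:,0],c[:,1],bins=[np.arange(.35,.76,.05),np.arange(-.45,.46,.05)])
    print(lo);print(h.astype(int))
# boss top
for nm,P in(('top',X),('scene',Y)):
    m=(P[...,2]>.09)&(P[...,2]<.11)&(abs(P[...,1]+.1)<.04)&(abs(P[...,0]-.535)<.04); c=P[m]
    print(nm,len(c),cv2.minEnclosingCircle((c[:,:2]*1000).astype(np.float32)),np.median(c,0).round(4))
print('boss',at_z(p,[372.2,244],.096),at_z(q,[363.6,207.9],.096))
print('knob',at_z(p,[413.8,230],.09),at_z(q,[362.6,193.4],.09))
print('bar',at_z(p,[212.7,272.2],.09),at_z(q,[311.7,333.7],.09))
# fixture plate: z~0.01
for nm,P in(('top',X),('scene',Y)):
    m=(P[...,2]>.006)&(P[...,2]<.016)&(abs(P[...,1]+.1)<.1)&(abs(P[...,0]-.53)<.09)&((f if nm=='top' else q['frame'].astype(int)).std(-1)<20)
    m=cv2.morphologyEx(m.astype(np.uint8),cv2.MORPH_OPEN,np.ones((2,2)))>0
    c=P[m]; print(nm,len(c),cv2.minAreaRect((c[:,:2]*1000).astype(np.float32)))
# blue stand
m=(f[...,2]>1.4*f[...,0])&(X[...,2]>.035)&(X[...,2]<.055)&(X[...,1]>.12)&(X[...,1]<.32)&(X[...,0]<.6); print('stand',cv2.minAreaRect((X[m][:,:2]*1000).astype(np.float32)))
```

```text
top bar 316 [0.476  0.2183 0.0973] z [0.088 0.098 0.103] ((476.0743408203125, 219.25497436523438), (15.173315048217773, 79.41446685791016), 77.6554946899414) dir 167.4
top knob 104 [ 0.5643 -0.1836  0.0881] z [0.083 0.088 0.092] ((564.7921142578125, -183.8048553466797), (30.81818389892578, 13.570286750793457), 84.87600708007812) dir 85.6
scene bar 472 [0.4752 0.2228 0.0959] z [0.086 0.098 0.101] ((476.3274230957031, 220.37518310546875), (17.835399627685547, 80.04273986816406), 78.12419891357422) dir 167.9
scene knob 50 [ 0.5629 -0.1849  0.0874] z [0.081 0.088 0.092] ((563.6470336914062, -184.99981689453125), (31.46609878540039, 11.568046569824219), 84.02255249023438) dir 87.9
0.11
[[  0   0   0   0   0   0   0   0   0   0   0   0   0   0   0   0   0   0]
 [  0   0   0   0   0   0   0   0   0   0   0   0   0   0   0   0   0   0]
 [  0   0   2   0   0   0   0   0   0   0   0   0   0   0   0   0   0   0]
 [  0   0 313  21   0   0   0   0   0   0   0   0   0   0   0   0   0   0]
 [413  85 580 401   0   0   0   0   0   0   0   0   0   0   0   0   0 316]
 [817 667 315 247 143   0   0   0  
[... 1489 characters left out ...]
99490356445) [ 0.5357 -0.1063  0.0957]
scene 152 ((538.6544189453125, -106.8830337524414), 20.032075881958008) [ 0.5379 -0.1075  0.0957]
boss [ 0.53790095 -0.10411661  0.096     ] [ 0.53329054 -0.12622153  0.096     ]
knob [ 0.56937227 -0.18862096  0.09      ] [ 0.55911455 -0.17730169  0.09      ]
bar [0.4722065  0.21712159 0.09      ] [0.47368451 0.21860025 0.09      ]
top 1487 ((525.1773071289062, -111.92034149169922), (124.32315826416016, 109.42150115966797), 76.43877410888672)
scene 1021 ((540.37646484375, -103.88867950439453), (143.1581268310547, 99.62430572509766), 77.78617095947266)
stand ((476.1904296875, 219.74566650390625), (56.15104293823242, 55.03050231933594), 88.29287719726562)
```

View pics/crops.png

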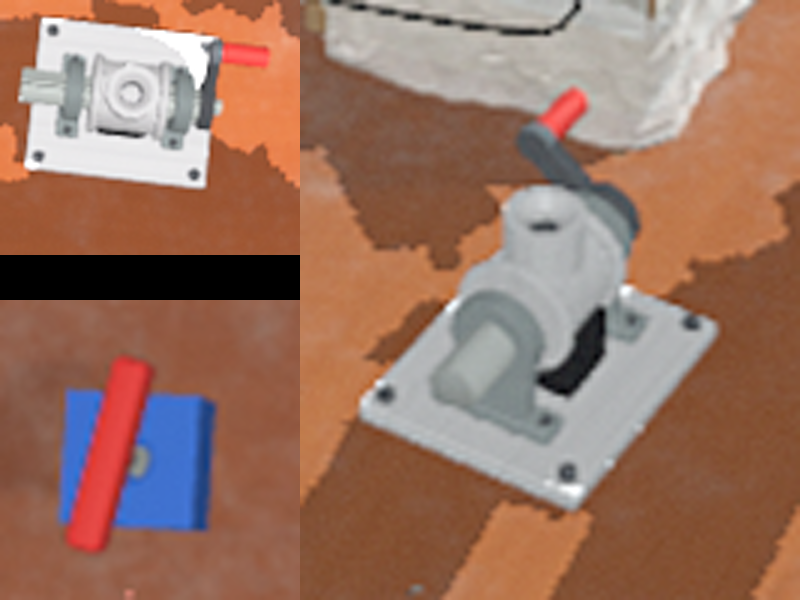

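Confirmed: red-bar key stands upright in the blue block; the crank leans about +49° (red knob at top full-frame ≈(413,232)), and the boss is at ≈(0.537, -0.106). Moving above the crank/boss.

>>> {"fn": "step_arm", "kwargs": {
  "increments": "0 0 0 0 0 -50 0.5; 0 0 -0.15 50 -30 -60 0.5; 0 0 -0.3 90 -60 -60 0.5; 0 0 -0.45 130 -90 -60 0.5; 0 0 -0.6 170 -115 -60 0.5; 0 0 -0.75 210 -140 -60 0.5; 0 0 -0.9 250 -167 -60 0.5; 0 0 -1.05 290 -194 -60 0.5"
}}

```text
t: 2.2
position: [0.4355, -0.3195, 0.2915]
orientation: [180.0, 0.0, 81.6]
ft_force: [0.8, -0.9, -0.6]
opening: 0.0427
gripper_force: 0.0
```

```bash
cat >> h.py <<'E'
def goto(pos,yaw):
    M,s=T(); R2=(Ro.from_euler('z',yaw,degrees=True)*Ro.from_euler('x',180,degrees=True)).as_matrix()
    print('at',np.round(s['position'],4),np.round(s['orientation'],2),'need turn',Ro.from_matrix(M[:3,:3].T@R2).as_rotvec().round(3),'shift mm',(M[:3,:3].T@(np.array(pos)-M[:3,3])*1000).round(1),'F',s['ft_force'].round(2),'open',round(s['opening'],4),'t',s['t'])
E
python3 -c "
from h import *
goto([.548,-.16,.28],85)"
```

```text
at [ 0.4355 -0.3195  0.2915] [1.7997e+02 2.0000e-02 8.1580e+01] need turn [ 0.    0.   -0.06] shift mm [174.3  88.   11.5] F [ 0.77 -0.87 -0.56] open 0.0427 t 2.2
```

>>> {"fn": "step_arm", "kwargs": {
  "increments": "0 0 -0.06 45 23 5 0.5; 0 0 -0.06 90 45 10 0.5; 0 0 -0.06 135 68 11 0.5; 0 0 -0.06 174 88 11 0.5; 0 0 -0.06 174 88 11 0.5; 0 0 -0.06 174 88 11 0.5"
}}

```text
t: 2.8
position: [0.5484, -0.1617, 0.2801]
orientation: [-180.0, 0.0, 84.8]
ft_force: [-0.1, -0.3, -0.8]
opening: 0.0427
gripper_force: 0.0
```

Run:
```python
from h import *
p=snap('wrist'); X=cloud(p); f=p['frame'].astype(int); print(np.array(p['hand_eye']).round(3))
save('w1',p['frame'])
m=(f[...,0]>1.8*f[...,1])&(f[...,0]>1.8*f[...,2])&(X[...,2]>.07)&(X[...,2]<.13)&(X[...,1]<-.14)
c=X[m]; r=cv2.minAreaRect((c[:,:2]*1000).astype(np.float32)); print('knob',len(c),r,c[:,2].max(), np.percentile(c[:,2],95))
m=(X[...,2]>.092)&(X[...,2]<.1)&(np.hypot(X[...,1]+.107,X[...,0]-.537)<.03); c=X[m]
print('boss',len(c),cv2.minEnclosingCircle((c[:,:2]*1000).astype(np.float32)),np.median(c[:,2]))
m=(X[...,2]>.007)&(X[...,2]<.013)&(abs(X[...,1]+.1)<.09)&(abs(X[...,0]-.53)<.09)
m=cv2.morphologyEx(m.astype(np.uint8),cv2.MORPH_OPEN,np.ones((5,5)))>0
c=X[m]; print('plate',len(c),cv2.minAreaRect((c[:,:2]*1000).astype(np.float32)))
for k in('crank_knob','boss_top','setscrew','shaft'):
    for r in manip.spot_point(k,p)[:2]: u=np.array(r['point']); print(k,round(r['score'],2),u.round(1),[at_z(p,u,z).round(4) for z in(.085,.096)])
# obstacles within reach
q=snap('top'); Y=cloud(q); m=(Y[...,2]>.1)&(Y[...,2]<.25)&(abs(Y[...,0]-.55)<.16)&(abs(Y[...,1]+.19)<.16); c=Y[m]; c=c[np.hypot(c[:,0]-.537,c[:,1]+.107)>.03]
# ignore robot itself
d=np.hypot(c[:,0]-.5645,c[:,1]+.184); i=np.argsort(d)[:400:50]; print(np.c_[c[i],d[i]].round(3))
```

```text
[[ 0.001 -0.96  -0.279  0.07 ]
 [ 1.     0.001 -0.001 -0.   ]
 [ 0.001 -0.279  0.96  -0.142]
 [ 0.     0.     0.     1.   ]]
knob 678 ((705.0661010742188, -287.1728515625), (32.21074676513672, 372.1678466796875), 54.2358512878418) 0.09182046183448428 0.0899329485685572
boss 1216 ((535.8904418945312, -109.38291931152344), 17.80841064453125) 0.09550823902343097
plate 7454 ((535.7050170898438, -109.73454284667969), (129.5342254638672, 109.88516235351562), 84.83793640136719)
crank_knob 0.81 [342.6 232.7] [array([ 0.566 , -0.1865,  0.085 ]), array([ 0.5657, -0.1834,  0.096 ])]
boss_top 0.89 [296.9 144.9] [array([ 0.535 , -0.1106,  0.085 ]), array([ 0.5357, -0.11  ,  0.096 ])]
setscrew 0.65 [299.3 140.9] [array([ 0.5372, -0.1077,  0.085 ]), array([ 0.5378, -0.1071,  0.096 ])]
[[ 0.664 -0.145  0.157  0.107]
 [ 0.666 -0.127  0.157  0.116]
 [ 0.672 -0.125  0.174  0.122]
 [ 0.675 -0.119  0.177  0.128]
 [ 0.526 -0.312  0.11   0.134]
 [ 0.682 -0.111  0.179  0.138]
 [ 0.671 -0.088  0.166  0.143]
 [ 0.493 -0.314  0.103  0.148]]
```

View pics/w1.png

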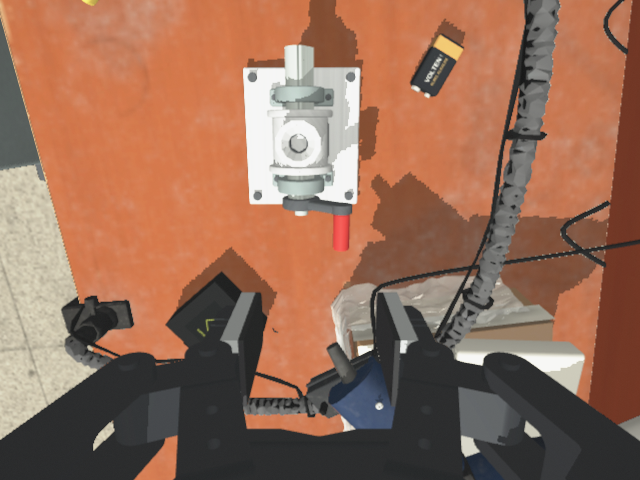

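Wrist view: plate (245–360, 67–203), boss mouth at (299,143), knob at (341,232), gripper fingers below, nothing within 100 mm of the knob. Descending with the fingers straddling the knob.

>>> {"fn": "step_arm", "kwargs": {
  "increments": "0 0 0 -13 9 45 0.5; 0 0 0 -25 18 90 0.5; 0 0 0 -25 18 135 0.5; 0 0 0 -25 18 175 0.5; 0 0 0 -25 18 205 0.5; 0 0 0 -25 18 216 0.5; 0 0 0 -25 18 216 0.5"
}}

```text
t: 3.8
position: [0.5628, -0.1894, 0.0633]
orientation: [-179.9, -0.0, 84.6]
ft_force: [-0.9, 0.4, 0.2]
opening: 0.0426
gripper_force: 0.0
```

Run:
```python
from h import *
goto([.529,-.1854,.081],84.84)
p=snap('wrist'); save('w2',p['frame'])
```

```text
at [ 0.5628 -0.1894  0.0633] [-1.7987e+02 -4.0000e-02  8.4620e+01] need turn [-0.002 -0.001 -0.004] shift mm [  0.9 -34.  -17.6] F [-0.88  0.44  0.24] open 0.0426 t 3.8
```

View pics/w2.png

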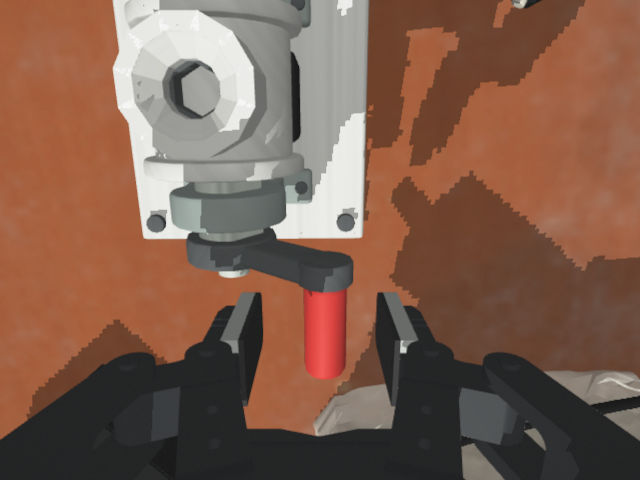

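>>> {"fn": "step_arm", "kwargs": {
  "increments": "0 0 0 0 0 0 0.2; 0 0 0 0 0 0 0.2; 0 0 0 0 -7 -6 0.2; 0 0 0 0 -15 -11 0.2; 0 0 0 0 -24 -15 0.2; 0 0 0 1 -31 -17 0.2; 0 0 0 1 -34 -17.5 0.2; 0 0 0 1 -34 -17.5 0.2",
  "force": 20
}}

```text
t: 4.65
position: [0.5294, -0.1849, 0.0821]
orientation: [-180.0, -0.0, 84.7]
ft_force: [1.3, 0.3, 0.4]
opening: 0.0177
gripper_force: 0.0
```

>>> {"fn": "step_arm", "kwargs": {
  "increments": "0 0 0 0 0 0 0.15; 0 0 0 0 0 0 0.15; 0 0 0 0 0 0 0.15; 0 0 0 0 0 0 0.15",
  "force": 20
}}

```text
t: 5.05
position: [0.5299, -0.185, 0.0818]
orientation: [-180.0, -0.0, 84.7]
ft_force: [-1.7, 0.0, 9.8]
opening: 0.013
gripper_force: 19.3
```

Run:
```python
from h import *
goto([.529,-.1854,.081],84.84)
p=snap('wrist'); save('w3',p['frame'])
X=cloud(p); f=p['frame'].astype(int)
m=(f[...,0]>1.8*f[...,1])&(f[...,0]>1.8*f[...,2])&(X[...,2]>.09)&(X[...,2]<.12); c=X[m]
print('knob',len(c),cv2.minAreaRect((c[:,:2]*1000).astype(np.float32)),np.percentile(c[:,2],[50,90,99]))
```

```text
at [ 0.5299 -0.185   0.0818] [-1.7997e+02 -1.0000e-02  8.4680e+01] need turn [-0.001 -0.    -0.003] shift mm [-0.4 -0.9  0.8] F [-1.69  0.02  9.85] open 0.013 t 5.05
knob 3409 ((530.0307006835938, -182.6775360107422), (32.5400390625, 14.591642379760742), 84.44788360595703) [0.10521582 0.10636046 0.1071257 ]
```

View pics/w3.png

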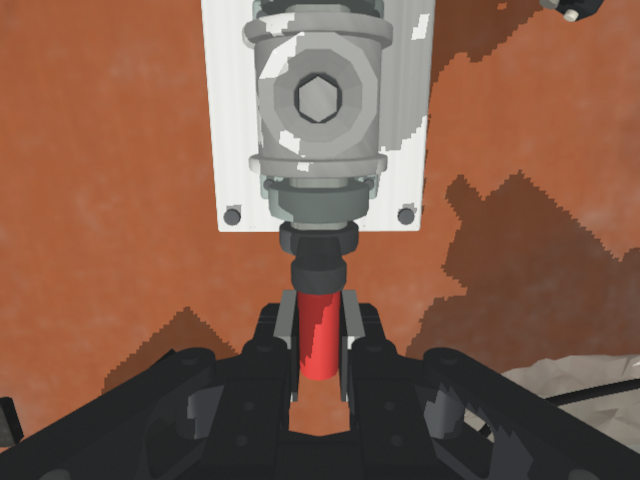

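Knob (319,335) now in line with the boss (319,98): crank upright within ~1°. The socket hex at (319,98) shows flats left/right. Releasing and rising.

>>> {"fn": "step_arm", "kwargs": {
  "increments": "0 0 0 0 0 0 0.5; 0 0 0 0 0 0 0.5; 0 0 0 0 0 -20 0.5; 0 0 0 0 0 -50 0.5; 0 0 0 0 0 -80 0.5; 0 0 0 0 0 -90 0.5; 0 0 0 0 0 -90 0.5"
}}

```text
t: 5.8
position: [0.5307, -0.1854, 0.173]
orientation: [179.9, 0.0, 84.7]
ft_force: [-0.4, -0.6, -0.8]
opening: 0.0425
gripper_force: 0.0
```

Run:
```python
from h import *
goto([.476,.2195,.22],0)
p=snap('wrist'); X=cloud(p); f=p['frame'].astype(int)
m=(f[...,0]>1.8*f[...,1])&(f[...,0]>1.8*f[...,2])&(X[...,2]>.09)&(X[...,2]<.12)&(X[...,1]<-.15)&(abs(X[...,0]-.53)<.05); c=X[m]
print('knob',len(c),cv2.minAreaRect((c[:,:2]*1000).astype(np.float32)),np.percentile(c[:,2],99))
m=(X[...,2]>.092)&(X[...,2]<.1)&(np.hypot(X[...,1]+.107,X[...,0]-.537)<.03); c=X[m]
print('boss',len(c),cv2.minEnclosingCircle((c[:,:2]*1000).astype(np.float32)),np.median(c[:,2]),c[:,2].max())
m=(X[...,2]>.007)&(X[...,2]<.013)&(abs(X[...,1]+.1)<.09)&(abs(X[...,0]-.53)<.09)
m=cv2.morphologyEx(m.astype(np.uint8),cv2.MORPH_OPEN,np.ones((5,5)))>0
print('plate',cv2.minAreaRect((X[m][:,:2]*1000).astype(np.float32)))
for k in('boss_top','setscrew'):
    for r in manip.spot_point(k,p)[:2]: u=np.array(r['point']); print(k,round(r['score'],2),u.round(1),[at_z(p,u,z).round(4) for z in(.085,.096)])
d=np.hypot(X[...,0]-.5358,X[...,1]+.1094)
for r0 in(0,2,4,6,7,8,9,11,13,15): 
    g=(d>r0/1000)&(d<r0/1000+.001); print(r0,np.nanmedian(X[g][:,2]).round(4) if g.any() else None,end=' ')
# rectified view at z=.085, north=+x right? 0.1 mm per px, 40 mm
c0=np.array([.5358,-.1094]); 
src=np.float32([proj(p,[c0[0]+a,c0[1]+b,.085]) for a,b in((-.015,.015),(.015,.015),(.015,-.015),(-.015,-.015))])
H=cv2.getPerspectiveTransform(src,np.float32([[0,0],[600,0],[600,600],[0,600]])); save('hex',cv2.warpPerspective(p['frame'],H,(600,600),flags=2))
```

```text
at [ 0.5307 -0.1854  0.173 ] [1.7987e+02 4.0000e-02 8.4670e+01] need turn [ 2.000e-03 -1.000e-03  1.478e+00] shift mm [398.  -91.9 -47.5] F [-0.39 -0.56 -0.82] open 0.0425 t 5.8
knob 1410 ((529.5599365234375, -182.635498046875), (32.57549285888672, 13.834028244018555), 84.95525360107422) 0.10738978990948364
boss 2901 ((536.15869140625, -109.37278747558594), 17.89837074279785) 0.09546580950676914 0.09827708113919567
plate ((535.9819946289062, -109.44647216796875), (129.77894592285156, 110.05087280273438), 84.81765747070312)
boss_top 0.73 [314.2 103.5] [array([ 0.5353, -0.1079,  0.085 ]), array([ 0.5354, -0.1083,  0.096 ])]
setscrew 0.45 [318.4 101.6] [array([ 0.5377, -0.1072,  0.085 ]), array([ 0.5376, -0.1076,  0.096 ])]
setscrew 0.32 [317.  106.7] [array([ 0.5367, -0.1097,  0.085 ]), array([ 0.5367, -0.11  ,  0.096 ])]
0 0.0788 2 0.0784 4 0.0785 6 0.0796 7 0.0858 8 0.0912 9 0.0923 11 0.0942 13 0.0958 15 0.0959
```

View pics/hex.png

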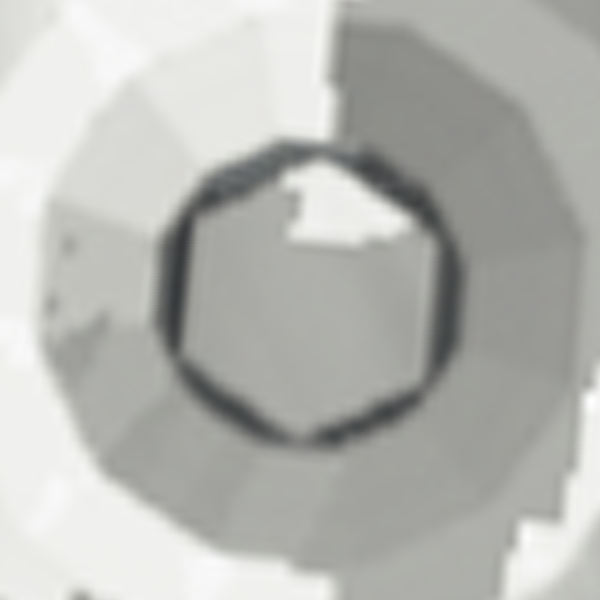

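Socket hex centre ≈(308,297) in the 0.05 mm/px rectified view, yaw ≈ −5° (aligned with fixture); crank knob on axis within 0.2 mm. Now to the key.

>>> {"fn": "step_arm", "kwargs": {
  "increments": "0 0 -0.14 0 0 -40 0.5; 0 0 -0.28 50 -12 -57 0.5; 0 0 -0.42 100 -24 -57 0.5; 0 0 -0.56 150 -35 -57 0.5; 0 0 -0.7 200 -46 -57 0.5; 0 0 -0.84 250 -57 -57 0.5; 0 0 -0.98 300 -69 -57 0.5; 0 0 -1.12 350 -81 -57 0.5"
}}

```text
t: 6.75
position: [0.4823, 0.161, 0.2275]
orientation: [-179.9, -0.1, 149.2]
ft_force: [0.3, 0.3, 0.5]
opening: 0.0425
gripper_force: 0.0
```

```bash
python3 -c "
from h import *
goto([.476,.2195,.23],168)"
```

```text
at [0.4823 0.161  0.2275] [-1.7992e+02 -7.0000e-02  1.4917e+02] need turn [-0.001 -0.002 -0.329] shift mm [35.3 47.  -2.5] F [0.31 0.31 0.49] open 0.0425 t 6.75
```

>>> {"fn": "step_arm", "kwargs": {
  "increments": "0 0 -0.14 18 24 0 0.5; 0 0 -0.28 35 47 0 0.5; 0 0 -0.329 35 47 0 0.5; 0 0 -0.329 35 47 0 0.5; 0 0 -0.329 35 47 0 0.5"
}}

```text
t: 7.25
position: [0.4773, 0.2172, 0.2278]
orientation: [-179.9, -0.1, 167.6]
ft_force: [1.2, -0.4, -0.5]
opening: 0.0431
gripper_force: 0.0
```

Run:
```python
from h import *
p=snap('wrist'); X=cloud(p); f=p['frame'].astype(int); save('w4',p['frame'])
m=(f[...,0]>1.8*f[...,1])&(f[...,0]>1.8*f[...,2])&(X[...,2]>.085)&(X[...,2]<.12)&(np.hypot(X[...,0]-.476,X[...,1]-.22)<.06); c=X[m]
print('bar',len(c),cv2.minAreaRect((c[:,:2]*1000).astype(np.float32)),np.percentile(c[:,2],[5,50,99]).round(4))
t=c[c[:,2]>.095]; A=np.c_[t[:,:2]-t[:,:2].mean(0),np.ones(len(t))]; print('tilt',np.linalg.lstsq(A,t[:,2],rcond=None)[0].round(4))
print(cv2.minAreaRect((t[:,:2]*1000).astype(np.float32)))
m=(f[...,2]>1.4*f[...,0])&(abs(X[...,2]-.045)<.006)&(np.hypot(X[...,0]-.476,X[...,1]-.22)<.06);print('stand',cv2.minAreaRect((X[m][:,:2]*1000).astype(np.float32)),np.median(X[m][:,2]))
for k in('hexkey_bar','key_stand'):
    for r in manip.spot_point(k,p)[:2]: u=np.array(r['point']); print(k,round(r['score'],2),u.round(1),at_z(p,u,.09).round(4))
goto([.476,.2195,.071],168)
```

```text
bar 2549 ((475.4703674316406, 220.51016235351562), (15.759709358215332, 79.82504272460938), 77.46332550048828) [0.095  0.0977 0.0998]
tilt [ 0.0132 -0.0213  0.0977]
((475.74151611328125, 220.39076232910156), (15.560626029968262, 79.25108337402344), 77.40518951416016)
stand ((476.4691467285156, 217.8506317138672), (55.711082458496094, 56.14820861816406), 88.80628204345703) 0.044283908622498924
hexkey_bar 0.75 [99.4 76.7] [0.3527 0.1007 0.09  ]
hexkey_bar 0.55 [323.3 219.7] [0.4745 0.22   0.09  ]
key_stand 0.57 [317.5 199.9] [0.4599 0.2191 0.09  ]
at [0.4778 0.2169 0.2285] [-1.7998e+02 -3.0000e-02  1.6757e+02] need turn [-0.    -0.    -0.007] shift mm [  2.2   2.2 157.5] F [-0.56 -0.09  0.74] open 0.043 t 7.4
```

View pics/w4.png

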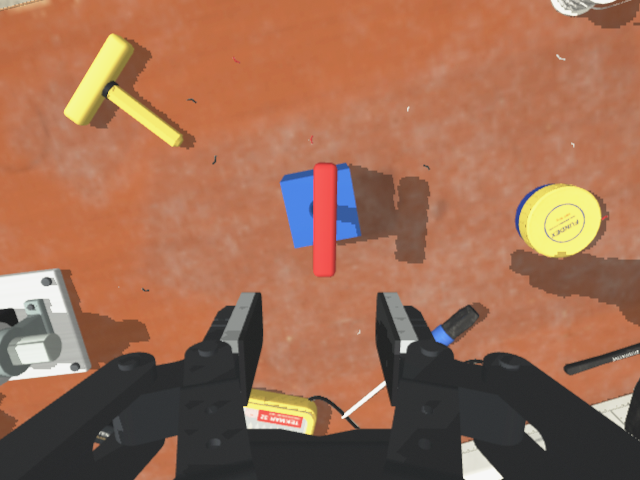

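Red bar at (325,219) in the wrist view, centre (0.4757, 0.2204), upright. Grasp it.

>>> {"fn": "step_arm", "kwargs": {
  "increments": "0 0 0.003 2.6 2.9 45 0.5; 0 0 0.003 2.6 2.9 90 0.5; 0 0 0.003 2.6 2.9 130 0.5; 0 0 0.003 2.6 2.9 150 0.5; 0 0 0.003 2.6 2.9 157.5 0.5; 0 0 0.003 2.6 2.9 157.5 0.3; 0 0 0.003 2.6 2.9 157.5 0.1; 0 0 0.003 2.6 2.9 157.5 0.1",
  "force": 60
}}

```text
t: 8.2
position: [0.4765, 0.221, 0.0725]
orientation: [180.0, 0.1, 167.5]
ft_force: [0.2, -3.1, -1.5]
opening: 0.0148
gripper_force: 59.1
```

>>> {"fn": "step_arm", "kwargs": {
  "increments": "0 0 0 0 0 0 0.1; 0 0 0 0 0 0 0.1; 0 0 0 0 0 -10 0.1; 0 0 0 0 0 -30 0.1; 0 0 0 0 0 -60 0.1; 0 0 0 0 0 -100 0.1; 0 0 0 0 0 -130 0.1; 0 0 0 0 0 -130 0.1",
  "force": 60
}}

```text
t: 9.0
position: [0.4779, 0.222, 0.206]
orientation: [179.8, 0.3, 167.5]
ft_force: [0.6, -0.5, -1.5]
opening: 0.0149
gripper_force: 59.2
```

Run:
```python
from h import *
goto([.5361,-.1093,.20],174.8)
for n in('wrist','scene'):
    p=snap(n); X=cloud(p); f=p['frame'].astype(int); M,s=T()
    m=(f[...,0]>1.8*f[...,1])&(f[...,0]>1.8*f[...,2])&(X[...,2]>.16)&(X[...,2]<.26)&(np.hypot(X[...,0]-.476,X[...,1]-.22)<.06); c=X[m]
    print(n,'bar',len(c),cv2.minAreaRect((c[:,:2]*1000).astype(np.float32)),np.percentile(c[:,2],[5,50,99]).round(4),manip.state()['torque'])
im=p['frame']; u=proj(p,[.476,.22,.15]).astype(int); print(u)
save('s2',im,(int(u[0])-60,int(u[1])-70,120,120),5)
X0=c.mean(0)
# shank: metal points below bar
m=(X[...,2]>.12)&(X[...,2]<.185)&(np.hypot(X[...,0]-.476,X[...,1]-.22)<.03); c=X[m]; print(len(c))
if len(c)>10:
  for a in np.arange(.12,.185,.01):
    g=(c[:,2]>a)&(c[:,2]<a+.01); print(a.round(3),g.sum(),c[g].mean(0).round(4) if g.any() else '')
```

```text
at [0.4779 0.222  0.206 ] [179.76   0.33 167.52] need turn [ 0.004  0.006 -0.127] shift mm [-128.3 -311.     5.4] F [ 0.56 -0.53 -1.46] open 0.0149 t 9.0
wrist bar 10457 ((474.236572265625, 222.4434356689453), (17.3682861328125, 75.11775970458984), 77.46157836914062) [0.2278 0.2312 0.2332] [-0.02590876  0.01109557  0.06577219]
scene bar 271 ((474.7044677734375, 227.01319885253906), (26.027637481689453, 77.62633514404297), 86.6173324584961) [0.2173 0.2286 0.233 ] [0.0010187  0.01748712 0.02796006]
[309 311]
124
0.12 0 
0.13 0 
0.14 14 [0.4765 0.2252 0.1475]
0.15 35 [0.4759 0.2246 0.1553]
0.16 30 [0.4756 0.2249 0.1658]
0.17 29 [0.475  0.2246 0.1754]
0.18 16 [0.4766 0.2247 0.1825]
```

View pics/s2.png

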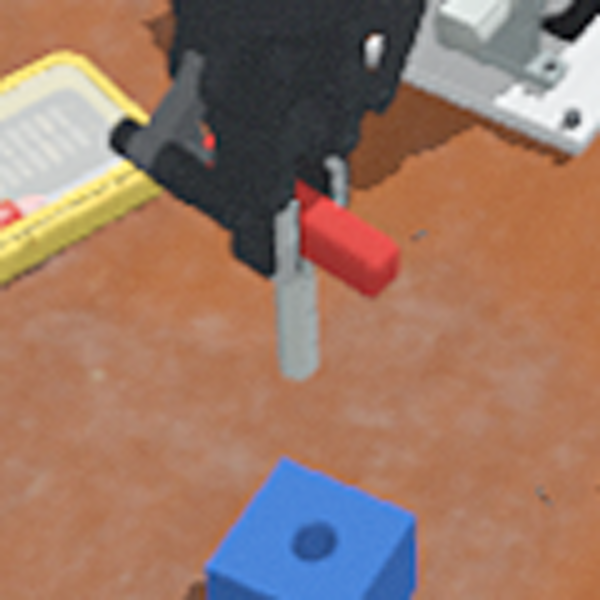

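Key is held upright and clear of the block (shank at (298,320) in the crop). Moving above the boss.

>>> {"fn": "step_arm", "kwargs": {
  "increments": "0 0 -0.02 -18 -45 0 0.1; 0 0 -0.04 -37 -90 0 0.1; 0 0 -0.06 -55 -135 0 0.1; 0 0 -0.08 -74 -180 0 0.1; 0 0 -0.1 -92 -225 0 0.1; 0 0 -0.12 -110 -268 0 0.1; 0 0 -0.127 -129 -311 0 0.1; 0 0 -0.127 -129 -311 0 0.1"
}}

```text
t: 9.9
position: [0.535, -0.1153, 0.2001]
orientation: [-180.0, -0.0, 174.6]
ft_force: [0.2, 0.7, -0.4]
opening: 0.0151
gripper_force: 59.4
```

>>> {"fn": "step_arm", "kwargs": {
  "increments": "0 0 0 0 0 0 0.1; 0 0 0 0 0 0 0.1; 0 0 0 0 0 0 0.1"
}}

```text
t: 10.2
position: [0.5342, -0.1094, 0.2009]
orientation: [180.0, -0.1, 174.9]
ft_force: [-0.7, -1.1, -1.5]
opening: 0.0154
gripper_force: 59.4
```

Run:
```python
from h import *
for i in range(3): manip.snapshot('top') if i else None; goto([.5369,-.1094,.172],174.8)
p=snap('wrist'); X=cloud(p)
m=(X[...,2]>.093)&(X[...,2]<.099)&(np.hypot(X[...,1]+.109,X[...,0]-.536)<.03); c=X[m]
print('boss',len(c),cv2.minEnclosingCircle((c[:,:2]*1000).astype(np.float32)),np.median(c[:,2]))
m=(X[...,2]>.007)&(X[...,2]<.013)&(abs(X[...,1]+.1)<.09)&(abs(X[...,0]-.53)<.09)
print('plate',cv2.minAreaRect((X[m][:,:2]*1000).astype(np.float32)))
save('w5',p['frame'])
```

```text
at [ 0.5342 -0.1094  0.2009] [ 1.7998e+02 -6.0000e-02  1.7487e+02] need turn [ 0.    -0.001  0.001] shift mm [-2.7  0.2 28.9] F [-0.7  -1.06 -1.5 ] open 0.0154 t 10.2
at [ 0.5344 -0.1094  0.2011] [ 1.7999e+02 -3.0000e-02  1.7488e+02] need turn [ 0.    -0.001  0.001] shift mm [-2.5  0.2 29.1] F [ 0.79 -0.33 -0.66] open 0.0151 t 10.25
at [ 0.5345 -0.1095  0.2012] [ 1.7999e+02 -2.0000e-02  1.7488e+02] need turn [ 0.    -0.     0.001] shift mm [-2.4  0.3 29.2] F [-0.6   0.13 -0.69] open 0.015 t 10.3
boss 182 ((532.961669921875, -104.89309692382812), 16.3637752532959) 0.09572771794753339
plate ((536.6259155273438, -109.30866241455078), (129.9378662109375, 109.6808853149414), 84.92310333251953)
```

View pics/w5.png

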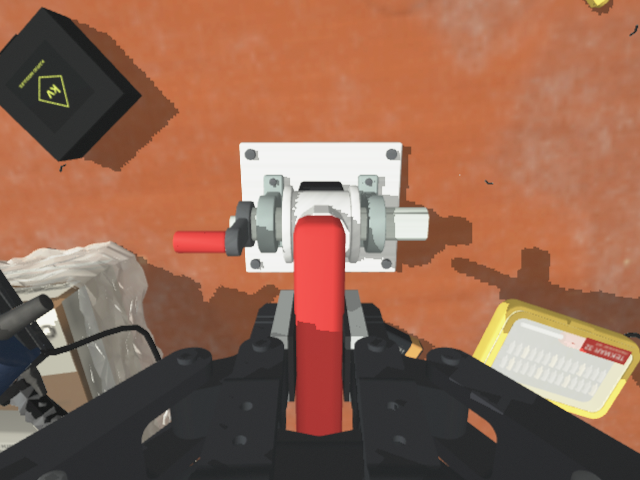

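Crank knob still upright ((200,241), in line with the shaft). Lowering to the funnel.

>>> {"fn": "step_arm", "kwargs": {
  "increments": "0 0 0 -2.4 0.2 10 0.1; 0 0 0 -2.4 0.2 20 0.1; 0 0 0 -2.4 0.2 30 0.1; 0 0 0 -2.4 0.2 38 0.1; 0 0 0 -2.4 0.2 43 0.1; 0 0 0 -2.4 0.2 46 0.1; 0 0 0 -2.4 0.2 48 0.1; 0 0 0 -2.4 0.2 48 0.1"
}}

```text
t: 11.15
position: [0.5371, -0.1106, 0.1533]
orientation: [180.0, 0.0, 174.8]
ft_force: [-0.6, -1.0, -1.5]
opening: 0.0148
gripper_force: 59.4
```

>>> {"fn": "step_arm", "kwargs": {
  "increments": "0 0 0 0 0 1 0.1; 0 0 0 0 0 2 0.1; 0 0 0 0 0 3 0.1; 0 0 0 0 0 4 0.1; 0 0 0 0 0 4 0.1"
}}

```text
t: 11.65
position: [0.5376, -0.1103, 0.1504]
orientation: [180.0, 0.1, 174.8]
ft_force: [-2.5, 5.3, 17.1]
opening: 0.015
gripper_force: 61.8
```

```bash
python3 -c "
from h import *
goto([.5369,-.1094,.137],174.8); print(manip.state()['torque'])"
```

```text
at [ 0.5376 -0.1103  0.1504] [1.7998e+02 9.0000e-02 1.7479e+02] need turn [ 0.     0.002 -0.   ] shift mm [ 0.8  0.8 13.4] F [-2.51  5.25 17.11] open 0.015 t 11.65
[ 1.09156966  0.56756321 -0.03601871]
```

>>> {"fn": "step_arm", "kwargs": {
  "increments": "0 0 0 0.4 0.6 -2 0.1; 0 0 0 0.8 1.2 -2 0.1; 0 0 0 0.8 1.2 -1 0.1; 0 0 0 0.8 1.2 0 0.1; 0 0 0 0.8 1.2 1 0.1; 0 0 0 0.8 1.2 2 0.1; 0 0 0 0.8 1.2 2 0.1"
}}

```text
t: 12.35
position: [0.5361, -0.1088, 0.1469]
orientation: [180.0, -0.0, 174.8]
ft_force: [0.9, 5.7, -0.5]
opening: 0.015
gripper_force: 59.3
```

```bash
python3 -c "
from h import *
goto([.5369,-.1094,.137],174.8); print(manip.state()['torque'])"
```

```text
at [ 0.5361 -0.1088  0.1469] [ 1.7996e+02 -4.0000e-02  1.7478e+02] need turn [ 0.001 -0.001 -0.   ] shift mm [-0.8 -0.5  9.9] F [ 0.88  5.69 -0.5 ] open 0.015 t 12.35
[ 1.25000343 -0.15371147  0.02513734]
```

>>> {"fn": "step_arm", "kwargs": {
  "increments": "0 0 0 0 0.5 1 0.1; 0 0 0 0 0.6 2 0.1; 0 0 0 0 0.6 3 0.1; 0 0 0 0 0.6 4 0.1; 0 0 0 0 0.6 4 0.1"
}}

```text
t: 12.85
position: [0.5362, -0.1085, 0.143]
orientation: [180.0, -0.0, 174.8]
ft_force: [0.5, 5.0, -0.3]
opening: 0.0149
gripper_force: 59.3
```

```bash
python3 -c "
from h import *
goto([.5369,-.1094,.137],174.8); print(manip.state()['torque'])"
```

```text
at [ 0.5362 -0.1085  0.143 ] [ 1.7998e+02 -3.0000e-02  1.7479e+02] need turn [ 0. -0. -0.] shift mm [-0.8 -0.8  6. ] F [ 0.48  5.02 -0.28] open 0.0149 t 12.85
[ 1.17134606 -0.10570727  0.03981078]
```

>>> {"fn": "step_arm", "kwargs": {
  "increments": "0 0 0 0 0.4 1 0.1; 0 0 0 0 0.8 2 0.1; 0 0 0 0 0.8 3 0.1; 0 0 0 0 0.8 4 0.1; 0 0 0 0 0.8 5 0.1; 0 0 0 0 0.8 6 0.1; 0 0 0 0 0.8 6 0.1"
}}

```text
t: 13.55
position: [0.5367, -0.108, 0.1377]
orientation: [-180.0, 0.0, 174.8]
ft_force: [-2.7, 1.2, 9.2]
opening: 0.0151
gripper_force: 60.9
```

```bash
python3 -c "
from h import *
goto([.5369,-.1094,.135],174.8); print(manip.state()['torque'])"
```

```text
at [ 0.5367 -0.108   0.1377] [-1.7999e+02  4.0000e-02  1.7480e+02] need turn [-0.     0.001 -0.   ] shift mm [-0.3 -1.4  2.7] F [-2.73  1.24  9.16] open 0.0151 t 13.55
[ 0.48418909  0.48026382 -0.01639838]
```

Bottomed in the socket at the expected height (tip ≈ 0.0755). Tightening in stages.

>>> {"fn": "step_arm", "kwargs": {
  "increments": "0 0 0.07 0 0 0.3 0.1; 0 0 0.14 0 0 0.6 0.1; 0 0 0.21 0 0 0.8 0.1; 0 0 0.28 0 0 1.1 0.1; 0 0 0.35 0 0 1.4 0.1; 0 0 0.35 0 0 1.4 0.1; 0 0 0.35 0 0 1.4 0.1"
}}

```text
t: 14.25
position: [0.537, -0.108, 0.1366]
orientation: [180.0, 0.1, 154.7]
ft_force: [-1.9, 3.6, 12.4]
opening: 0.0148
gripper_force: 61.1
```

```bash
cat > r.py <<'E'
from h import *
goto([.5367,-.108,.135],174.8); print(manip.state()['torque'].round(3))
for i in range(3): manip.snapshot('top'); s=manip.state(); print(s['ft_force'].round(1),s['torque'].round(3),s['orientation'][2].round(2))
E
python3 r.py
```

```text
at [ 0.537  -0.108   0.1366] [1.7998e+02 7.0000e-02 1.5473e+02] need turn [ 0.     0.001 -0.35 ] shift mm [ 0.2 -0.1  1.6] F [-1.86  3.57 12.39] open 0.0148 t 14.25
[0.684 0.442 0.059]
[-2.8  3.3 11.5] [0.659 0.377 0.035] 154.74
[-1.3  3.1 11.5] [0.649 0.394 0.025] 154.74
[-2.   3.4 11.6] [0.704 0.336 0.022] 154.74
```

>>> {"fn": "step_arm", "kwargs": {
  "increments": "0 0 0.07 0 0 0.2 0.1; 0 0 0.14 0 0.1 0.5 0.1; 0 0 0.21 0 0.2 0.8 0.1; 0 0 0.28 0 0.3 1.1 0.1"
}}

```text
t: 14.8
position: [0.5372, -0.1078, 0.1355]
orientation: [180.0, 0.1, 138.5]
ft_force: [-2.4, 1.6, 12.9]
opening: 0.0147
gripper_force: 61.2
```

```bash
python3 r.py
```

```text
at [ 0.5372 -0.1078  0.1355] [1.7996e+02 7.0000e-02 1.3854e+02] need turn [ 0.     0.001 -0.633] shift mm [ 0.2 -0.5  0.5] F [-2.41  1.6  12.91] open 0.0147 t 14.8
[0.39  0.34  0.061]
[-1.9  1.3 12.5] [0.427 0.345 0.075] 138.26
[-1.7  1.9 12.1] [0.433 0.354 0.014] 138.55
[-1.3  1.9 10.4] [0.412 0.376 0.045] 138.66
```

Pushing force (12 N × 4 mm/rad ≈ 0.05 N m) is helping the screw down, so I relax the push and continue.

>>> {"fn": "step_arm", "kwargs": {
  "increments": "0 0 0.04 0 0 -0.2 0.1; 0 0 0.08 0 0 -0.3 0.1; 0 0 0.12 0 0 -0.3 0.1; 0 0 0.16 0 0 -0.2 0.1; 0 0 0.2 0 0 0 0.1"
}}

```text
t: 15.45
position: [0.5372, -0.1077, 0.1351]
orientation: [180.0, 0.0, 127.2]
ft_force: [1.0, 2.1, 3.6]
opening: 0.015
gripper_force: 59.8
```

```bash
python3 r.py
```

```text
at [ 0.5372 -0.1077  0.1351] [1.7996e+02 5.0000e-02 1.2715e+02] need turn [ 0.     0.001 -0.832] shift mm [ 0.  -0.5  0.1] F [1.05 2.11 3.56] open 0.015 t 15.45
[ 0.55  -0.179  0.092]
[0.6 2.8 4.3] [ 0.572 -0.284  0.054] 127.0
[1.6 2.5 4.4] [ 0.603 -0.233  0.099] 127.2
[1.2 3.  4.1] [ 0.632 -0.287  0.086] 127.29
```

>>> {"fn": "step_arm", "kwargs": {
  "increments": "0 0 0.04 0 0 0.1 0.1; 0 0 0.08 0 0 0.3 0.1; 0 0 0.12 0 0 0.4 0.1"
}}

```text
t: 15.9
position: [0.5371, -0.1078, 0.1346]
orientation: [180.0, 0.0, 120.4]
ft_force: [2.0, 1.9, 2.2]
opening: 0.0151
gripper_force: 59.8
```

```bash
python3 r.py
```

```text
at [ 0.5371 -0.1078  0.1346] [1.7996e+02 4.0000e-02 1.2035e+02] need turn [ 0.     0.001 -0.95 ] shift mm [ 0.  -0.5 -0.4] F [2.05 1.93 2.21] open 0.0151 t 15.9
[ 0.548 -0.446  0.085]
[2.1 2.6 3.5] [ 0.576 -0.479  0.07 ] 120.2
[2.2 2.9 3.6] [ 0.582 -0.441  0.073] 120.39
[3.1 1.9 3.9] [ 0.592 -0.522  0.072] 120.46
```

>>> {"fn": "step_arm", "kwargs": {
  "increments": "0 0 0.03 0 0.3 0.1 0.1; 0 0 0.06 0 0.4 0.2 0.1; 0 0 0.09 0 0.4 0.4 0.1"
}}

```text
t: 16.35
position: [0.5372, -0.1076, 0.1342]
orientation: [180.0, 0.0, 115.2]
ft_force: [1.3, 0.4, 6.3]
opening: 0.0152
gripper_force: 60.5
```

```bash
python3 r.py
```

```text
at [ 0.5372 -0.1076  0.1342] [1.7998e+02 3.0000e-02 1.1524e+02] need turn [ 0.000e+00  1.000e-03 -1.039e+00] shift mm [-0.1 -0.6 -0.8] F [1.29 0.36 6.29] open 0.0152 t 16.35
[ 0.296 -0.285  0.085]
[2.  1.2 7.2] [ 0.294 -0.265  0.073] 115.12
[1.9 1.8 5.9] [ 0.265 -0.272  0.051] 115.24
[1.4 0.9 5.9] [ 0.299 -0.319  0.075] 115.29
```

>>> {"fn": "step_arm", "kwargs": {
  "increments": "0 0 0.03 0 0 0 0.1; 0 0 0.06 0 0 0.1 0.1; 0 0 0.06 0 0 0.1 0.1"
}}

```text
t: 16.8
position: [0.5373, -0.1076, 0.1341]
orientation: [180.0, 0.0, 111.7]
ft_force: [3.6, 1.5, 5.0]
opening: 0.0152
gripper_force: 60.2
```

```bash
python3 r.py
```

```text
at [ 0.5373 -0.1076  0.1341] [1.7997e+02 3.0000e-02 1.1174e+02] need turn [ 0.000e+00  1.000e-03 -1.101e+00] shift mm [-0.2 -0.7 -0.9] F [3.56 1.49 4.98] open 0.0152 t 16.8
[ 0.277 -0.409  0.109]
[2.5 1.  5.1] [ 0.258 -0.413  0.122] 111.79
[2.4 0.6 5.3] [ 0.234 -0.427  0.119] 111.8
[1.6 1.1 5.6] [ 0.234 -0.425  0.076] 111.81
```

>>> {"fn": "step_arm", "kwargs": {
  "increments": "0 0 0.03 0 0.1 0 0.1; 0 0 0.06 0 0.2 0.1 0.1; 0 0 0.06 0 0.2 0.1 0.1"
}}

```text
t: 17.25
position: [0.5374, -0.1076, 0.1339]
orientation: [180.0, 0.0, 108.3]
ft_force: [1.2, 0.9, 4.4]
opening: 0.015
gripper_force: 60.2
```

```bash
cat >> r.py <<'E'
a=[]
for i in range(4): manip.snapshot('wrist'); s=manip.state(); a.append(np.r_[s['ft_force'],s['torque'][2]])
print('mean',np.mean(a,0).round(3),np.std(a,0).round(3))
E
python3 r.py
```

```text
at [ 0.5374 -0.1076  0.1339] [1.7998e+02 3.0000e-02 1.0831e+02] need turn [ 0.00e+00  1.00e-03 -1.16e+00] shift mm [-0.2 -0.8 -1.1] F [1.19 0.93 4.42] open 0.015 t 17.25
[ 0.089 -0.428  0.086]
[ 1.5 -0.   4.5] [ 0.082 -0.357  0.161] 108.37
[1.  0.4 5.2] [ 0.075 -0.363  0.198] 108.38
[ 1.7 -0.2  5.5] [ 0.096 -0.362  0.187] 108.39
mean [2.319 0.386 5.078 0.119] [0.424 0.423 0.252 0.016]
```

>>> {"fn": "step_arm", "kwargs": {
  "increments": "0 0 0.02 0 0.1 0 0.1; 0 0 0.04 0 0.2 0 0.1; 0 0 0.04 0 0.2 0 0.1; 0 0 0.04 0 0.2 0 0.1"
}}

```text
t: 18.0
position: [0.5374, -0.1074, 0.1338]
orientation: [180.0, 0.0, 106.1]
ft_force: [1.2, -0.9, 3.6]
opening: 0.0149
gripper_force: 60.1
```

```bash
cat > r.py <<'E'
from h import *
M,s=T(); print(s['position'].round(4),s['orientation'].round(2))
a=[]
for i in range(10): manip.snapshot('top'); s=manip.state(); a.append(np.r_[s['ft_force'],s['torque'][2]])
print('mean',np.mean(a,0).round(3),np.std(a,0).round(3),s['orientation'][2])
E
python3 r.py
```

```text
[ 0.5374 -0.1074  0.1338] [1.8000e+02 1.0000e-02 1.0607e+02]
mean [ 1.621 -1.271  4.369  0.14 ] [0.27  0.389 0.447 0.026] 106.04807463560633
```

>>> {"fn": "step_arm", "kwargs": {
  "increments": "0 0 0.02 0 -0.1 0 0.1; 0 0 0.04 0 -0.2 0 0.1; 0 0 0.05 0 -0.2 0 0.1; 0 0 0.05 0 -0.2 0 0.1"
}}

```text
t: 18.9
position: [0.5373, -0.1074, 0.1337]
orientation: [180.0, 0.0, 103.1]
ft_force: [3.2, -1.4, 0.8]
opening: 0.0148
gripper_force: 59.6
```

```bash
python3 r.py
```

```text
[ 0.5373 -0.1074  0.1337] [179.99   0.   103.14]
mean [ 3.886 -1.519 -0.223  0.202] [0.352 0.469 0.594 0.03 ] 103.1806024615329
```

Torque 0.202 N m with almost no push. Relieve the side load, then open and rise.

>>> {"fn": "step_arm", "kwargs": {
  "increments": "0 0 0 -0.2 0.4 0 0.1; 0 0 0 -0.2 0.4 0 0.1; 0 0 0 -0.2 0.4 0 0.4; 0 0 0 -0.2 0.4 0 0.5; 0 0 0 -0.2 0.4 0 0.5; 0 0 0 -0.2 0.4 0 0.5; 0 0 0 -0.2 0.4 0 0.5"
}}

```text
t: 20.1
position: [0.5374, -0.1074, 0.1337]
orientation: [-180.0, -0.0, 103.2]
ft_force: [0.3, 0.9, 1.1]
opening: 0.0425
gripper_force: 0.0
```

Run:
```python
from h import *
goto([.5373,-.107,.134],103)
p=snap('wrist'); X=cloud(p); f=p['frame'].astype(int)
m=(f[...,0]>1.8*f[...,1])&(f[...,0]>1.8*f[...,2])&(X[...,2]>.13)&(np.hypot(X[...,0]-.536,X[...,1]+.109)<.06); c=X[m]
print('bar',len(c),cv2.minAreaRect((c[:,:2]*1000).astype(np.float32)),np.percentile(c[:,2],[5,50,90,99]).round(4))
save('w6',p['frame'])
```

```text
at [ 0.5374 -0.1074  0.1337] [-1.7999e+02 -1.0000e-02  1.0317e+02] need turn [-0.    -0.     0.003] shift mm [ 0.4 -0.  -0.3] F [0.33 0.92 1.08] open 0.0425 t 20.1
bar 10564 ((538.0114135742188, -104.23794555664062), (16.048782348632812, 76.05783081054688), 22.36107063293457) [0.156  0.1593 0.1604 0.1612]
```

View pics/w6.png

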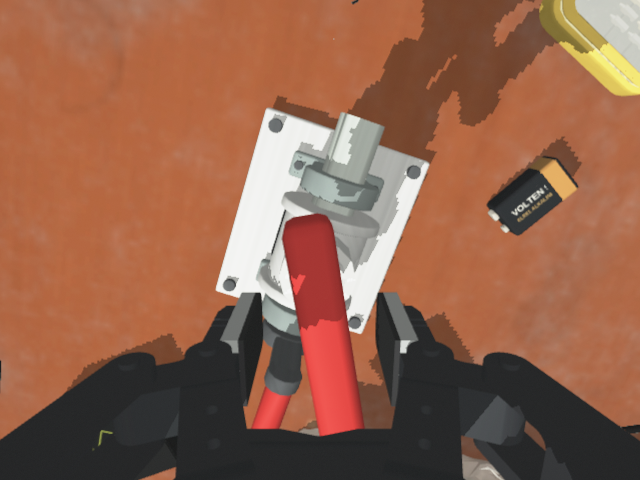

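The bar ((322,320) in the view) now lies at ~112°, 9° behind the tool: either socket play or screw spring-back. Re-gripping at that angle to test gently.

>>> {"fn": "step_arm", "kwargs": {
  "increments": "0 0 -0.08 0 0 0 0.5; 0 0 -0.16 0 0 0 0.5; 0 0 -0.16 0 0 0 0.5; 0 0 -0.16 0 0 0 0.1; 0 0 -0.16 0 0 0 0.1; 0 0 -0.16 0 0 0 0.1; 0 0 -0.16 0 0 0 0.1",
  "force": 50
}}

```text
t: 20.85
position: [0.5375, -0.1075, 0.1338]
orientation: [-180.0, -0.0, 112.3]
ft_force: [-0.9, -1.0, 2.5]
opening: 0.0149
gripper_force: 50.3
```

```bash
python3 r.py
```

```text
[ 0.5375 -0.1075  0.1338] [-179.99   -0.    112.31]
mean [-1.889 -0.558  3.297 -0.006] [0.571 0.483 0.539 0.024] 112.34427336557357
```

>>> {"fn": "step_arm", "kwargs": {
  "increments": "0 0 0.02 0 0 0 0.1; 0 0 0.04 0 0 0 0.1; 0 0 0.06 0 0 0 0.1; 0 0 0.06 0 0 0 0.1"
}}

```text
t: 21.75
position: [0.5376, -0.1075, 0.1338]
orientation: [180.0, -0.0, 108.8]
ft_force: [-2.2, -1.0, 3.1]
opening: 0.015
gripper_force: 50.4
```

```bash
python3 r.py
```

```text
[ 0.5376 -0.1075  0.1338] [180.    -0.   108.84]
mean [-1.758 -0.751  3.172  0.021] [0.406 0.226 0.484 0.032] 108.91109584014298
```

No torque at 109°, so this is just socket play. Continue the check.

>>> {"fn": "step_arm", "kwargs": {
  "increments": "0 0 0.02 0 0 0 0.1; 0 0 0.04 0 0 0 0.1; 0 0 0.05 0 0 0 0.1; 0 0 0.05 0 0 0 0.1"
}}

```text
t: 22.65
position: [0.5375, -0.1075, 0.1338]
orientation: [-180.0, 0.0, 106.0]
ft_force: [-2.3, -1.0, 3.6]
opening: 0.0152
gripper_force: 50.4
```

```bash
python3 r.py
```

```text
[ 0.5375 -0.1075  0.1338] [-180.      0.    106.01]
mean [-2.419 -1.553  3.643  0.031] [0.598 0.417 0.552 0.028] 106.04554530358537
```

>>> {"fn": "step_arm", "kwargs": {
  "increments": "0 0 0.02 0 0 0 0.1; 0 0 0.04 0 0 0 0.1; 0 0 0.04 0 0 0 0.1"
}}

```text
t: 23.45
position: [0.5375, -0.1075, 0.1338]
orientation: [-180.0, 0.0, 103.7]
ft_force: [-2.2, -2.0, 2.9]
opening: 0.0151
gripper_force: 50.4
```

```bash
python3 r.py
```

```text
[ 0.5375 -0.1075  0.1338] [-180.      0.    103.68]
mean [-2.3   -2.034  3.287  0.137] [0.453 0.564 0.713 0.021] 103.7573984995906
```

Torque reappears at 103.7° (0.137 N m, below the snug value): the screw stayed tight. Backing off inside the play, releasing and rising straight up.

>>> {"fn": "step_arm", "kwargs": {
  "increments": "0 0 -0.03 -0.2 -0.3 0 0.1; 0 0 -0.06 -0.2 -0.3 0 0.1; 0 0 -0.06 -0.2 -0.3 0 0.3; 0 0 -0.06 -0.2 -0.3 0 0.5; 0 0 -0.06 -0.2 -0.3 0 0.5; 0 0 -0.06 -0.2 -0.3 0 0.5; 0 0 -0.06 -0.2 -0.3 -15 0.5; 0 0 -0.06 -0.2 -0.3 -40 0.5"
}}

```text
t: 24.75
position: [0.5363, -0.1075, 0.173]
orientation: [-179.9, -0.1, 107.2]
ft_force: [2.0, -1.0, -0.1]
opening: 0.0427
gripper_force: 0.0
```

>>> {"fn": "step_arm", "kwargs": {
  "increments": "0 0 0 0 0 -40 0.5; 0 0 0 0 0 -80 0.5; 0 0 0 -40 0 -110 0.5; 0 0 0 -60 0 -110 0.5; 0 0 0 -60 0 -110 0.5; 0 0 0 -60 0 -110 0.5"
}}

```text
t: 25.35
position: [0.5545, -0.1651, 0.2828]
orientation: [-179.9, -0.1, 107.1]
ft_force: [-0.4, 0.4, -0.9]
opening: 0.0427
gripper_force: 0.0
```

Run:
```python
from h import *
M,s=T(); print(s['position'],s['ft_force'])
p=snap('wrist'); X=cloud(p); f=p['frame'].astype(int)
red=(f[...,0]>1.8*f[...,1])&(f[...,0]>1.8*f[...,2])
m=red&(X[...,2]>.13)&(X[...,2]<.18)&(np.hypot(X[...,0]-.536,X[...,1]+.109)<.06); c=X[m]
print('bar',len(c),cv2.minAreaRect((c[:,:2]*1000).astype(np.float32)),np.percentile(c[:,2],[5,50,90,99]).round(4))
m=red&(X[...,2]>.08)&(X[...,2]<.12)&(X[...,1]<-.15)&(abs(X[...,0]-.53)<.05); c=X[m]
print('knob',len(c),cv2.minAreaRect((c[:,:2]*1000).astype(np.float32)),np.percentile(c[:,2],99))
m=(X[...,2]>.007)&(X[...,2]<.013)&(abs(X[...,1]+.1)<.09)&(abs(X[...,0]-.53)<.09)
m=cv2.morphologyEx(m.astype(np.uint8),cv2.MORPH_OPEN,np.ones((5,5)))>0
print('plate',cv2.minAreaRect((X[m][:,:2]*1000).astype(np.float32)))
save('w7',p['frame'])
```

```text
[ 0.55446146 -0.16511215  0.28275707] [-0.35891205  0.41043958 -0.86761851]
bar 3150 ((538.0936279296875, -105.53236389160156), (16.044429779052734, 78.65021514892578), 18.437572479248047) [0.1569 0.1594 0.1608 0.1619]
knob 644 ((529.5941162109375, -182.92779541015625), (32.35348129272461, 13.876622200012207), 85.05409240722656) 0.10741945334292237
plate ((535.99951171875, -109.61668395996094), (129.87515258789062, 110.0074691772461), 85.0427017211914)
```

View pics/w7.png

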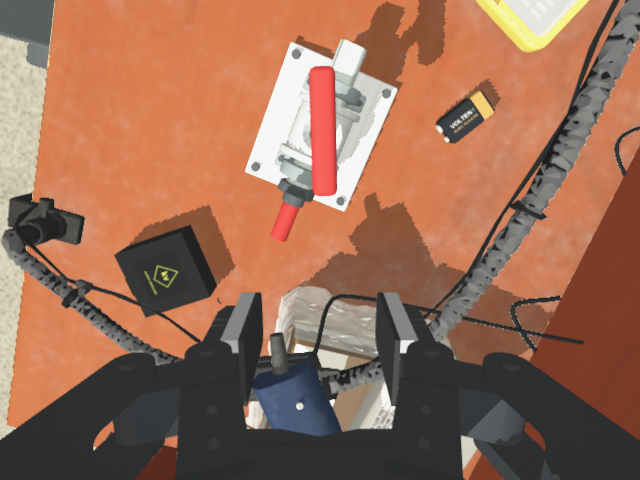

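Wrist view: the key stands in the screw (bar (323,130)), the crank knob (285,222) is in line with the shaft, the cell and carton are in place, and the gripper is clear.

```bash
python3 -c "
from cell import manip
print(manip.finish_job())"
```

```text
the job is handed in; nothing more can be done
None
```

The job is handed in: the crank is straight up, the screw is snugged to a measured 0.20 N m, and the red key is left standing in the screw (leaning about 2°), with the gripper clear and nothing else on the bench touched.

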